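# Set and seal the lamp driver's dimmer, cap held down

### The arm

A 6-joint arm with a two-finger parallel gripper is mounted at the origin on a cart in front of the work surface, level with it; the furniture and walls round the work are solid. World frame = base frame: x ahead of the robot, y to its left, z up, the work surface at z = 0. Lengths are in m, angles in rad, forces in N, time in s.
With the tool pointing down it reaches from about 0.25 to 0.775 m from the base axis. Payload 4 kg.
Tool frame: the origin (TCP) lies at the very end of the fingers, on their centre line; the grasp point (between the pads) lies 19 mm behind it (robot.tcp_to_grasp is the distance from the TCP to the grasp point, in m); z points along the fingers, y is the line along which they close (so a half turn about z gives the same grasp; the last joint's range is limited). The gripper opens to 94 mm and grips with 3 to 60 N. Pads are 16 mm wide; open, the fingers measure 119 mm over their backs; the gripper's body (75 mm by 177 mm) begins 78 mm behind the grasp point.
Start: joints at [-1.36, 0.087, 1.371, -0, 1.684, -0.103], TCP at [0.17, -0.523, 0.206] pointing down, gripper open.
Joint ranges: [-3.1, 3.1], [-0.76, 2.03], [0.27, 2.55], [-1.08, 4.22], [0.17, 2.65], [-2.57, 2.57]. Speed limits (rad/s): [2.79, 2.79, 3.14, 3.14, 3.14, 3.14].

### API

Orientations are given as [roll, pitch, yaw] about the fixed x, y, z axes, in that order (R = Rz(yaw) Ry(pitch) Rx(roll)).
In Python, from bench import robot, camrig, monitor, close_job gives the robot as it stands (robot), with the cameras (camrig), the readings (monitor) and the job as plain functions.
- The arm moves only by the shell command python3 nudge.py 'ROWS'. ROWS is rows parted by semicolons, their numbers by spaces, 1 to 20 of them, each of 5 numbers: the finger opening in m, then dx, dy, dz in m, then a turn about the tool's z in rad; each row shifts and turns the commanded pose from where the row before left it, along the tool's axes as they then stand; what a row does not reach is not made up. A row lasts 1/12 s, in which the tool goes at most 0.0417 m and 0.125 rad, less where a joint would pass 70% of its speed; a pose out of reach is approached as far as the arm can. The fingers move at their own pace and stop on an object; the grip force is fixed at half the most. Time passes only in rows, so rows that do not move let the fingers close. It prints the time, the measured TCP pose, the force, the opening and the grip force at its end.
- monitor.get_obs(): the state, without advancing time (a new reading comes with each control period).
- camrig.snapshot(name): name is "side" or "top"; returns a dict with "color" (420x560x3 uint8, blue, green, red), "fx", "fy", "cx", "cy" (pixels), "extrinsics" (4x4, takes a point from world to camera coordinates). Camera axes: x right, y down, z forward; pixel columns grow to the right and rows downward; lengths in m; the calibration is good to about 2 mm. A picture is of the moment at which its call begins. There is no depth.
- close_job(): hands the job in; it is judged then, once.
The state is a dict: "time": time; "joint_positions": joint angles; "qvel": joint speeds; "joint_torque": joint torques, N m; "tool_pos": TCP position; "ee_rot": TCP orientation; "wrist_force": force on the tool from outside, world axes, zero at the start; "wrist_torque": the same for the moment, N m; "width": finger opening in m; "finger_force": force on a finger pad.
Only numpy, scipy, OpenCV 4.12 (cv2) and the standard library are available. Lean on these libraries where they do the work, as an engineer would, in place of code of your own. Each camera call takes 0.05 s, during which the arm holds its last target. There are 200 camera calls.

### The job

Set and seal the dimmer of the grey lamp driver: turn its black knob until the yellow line on the grip points at the yellow mark, then slide the red lock all the way home so that its fork closes round the knob's grip. Then pick up the loose white cap and press it onto the ball stud that the lock has uncovered, through the click and fully down on its rubber seat, and finish while still pressing it down firmly with the gripper: do not let go or back off. Leave the black tape, the black connector and the red screwdriver where they lie.

Things in the scene. Friction and masses are not known exactly. Their poses are not given: they have to be found in the camera images.
- driver: Grey flat box, black top, 90 x 230 x 40 mm (x, y, z), screwed to the bench. Origin: centre of underside, z up. In a row on top along its y axis: stud and seat at y = -75 mm, red lock, knob at +75 mm with the yellow mark beyond it. Two aluminium rails (top 52 mm above the bench, 23.5 to 29.5 mm either side of the row) flank the lock. Handle from above, fingers closing across the row.
- knob (a joint): Angle of the black dimmer knob in rad, counter-clockwise from above; 0 = its yellow line points at the yellow mark (grip bar along the box's y axis). Range -0.5 to 1.5; it starts at 0.5 to 1.2, stays where it is left, about 0.03 N m of friction.
- knob_grip (a point): Point on the knob's axis, 56 mm above the bench. The grip is a bar 10 mm thick, 40 mm long, from 45 to 66 mm above the bench, on a disc 44 mm across; the point turns with the knob, y along the bar (toward the yellow line), x across it.
- lock (a joint): Travel of the red lock (m) along the driver's +y: 0 = open, as it starts; 0.035 = home at its stop. 2 N friction, stays where left. A 5 mm plate, 44 mm wide, top 51.5 mm above the bench; its fork passes 3 mm either side of the knob's bar only with the knob at the mark. A fork at its other end straddles the stud and keeps the cap off the seat until the lock is home.
- lock_tab (a point): Point in the red upright tab of the lock, 70 mm above the bench, on the tab's centre line; moves with the lock. The tab is 20 mm wide (driver x), 14 mm thick (driver y), from 51.5 to 81 mm above the bench; push it or pinch it across its 20 mm.
- seat: The same rubber seat as a body (2 mm thick ring, origin at the centre of its underside, 40 mm above the bench); the force between it and the cap shows how hard the cap is pressed down.
- cap: Loose white round snap cap with grooved side and an orange dot on its flat top, 32 mm across, 30 mm tall, about 30 g, standing mouth down on the bench. Origin: centre of its underside (the rim), z up. Mouth 16 mm across inside at a rib 3.5 mm high, wider above; hollow to 26 mm above the rim.
- tape_black: Roll of black tape, 64 mm across, 18 mm tall, lying flat behind the driver; bystander. Origin at the centre of its underside.
- spare_connector: Black cable connector, 18 x 92 x 18 mm, lying on the bench; bystander. Origin at the centre of its underside.
- screwdriver: Screwdriver with red handle, 216 mm long, 27 mm thick, lying on the bench to the left of the driver (its length along its own y axis); bystander. Origin at the centre of its underside.
- seat_top (a point): Centre of the top of the black rubber seat (32 mm across) at the stud's foot, 42 mm above the bench; axes as the driver. With the cap fully down its origin is here. An unpressed cap rests on the balls, rim about 13 mm above here; pressing down with roughly 6 to 12 N snaps it over them, the force drops and it goes on down to the seat.
- stud_tip (a point): Tip of the upright brass stud, 64 mm above the bench, 22 mm above seat_top and on the same axis. The stud is 13 mm across, tapering to 6 mm over its top 6 mm; four sprung steel balls stand out of it to 20 mm across, centred 8.5 mm above the seat.

How it is judged:
On the way, in this order (a step that is already met when the one before it is completed fails the run):
1. the knob stands at the mark (value of joint knob between -0.12 and 0.12 rad), for 0.2 s.
2. the lock is home over the knob set at the mark (all of step 1 and value of joint lock above 0.031 m), for 0.2 s.
3. the cap has snapped over the stud and is down on its seat (all of step 2 and z of cap in the frame of seat_top between -0.003 and 0.002 m and horizontal distance between cap and seat_top below 0.003 m and angle between cap's own z axis and vertical below 0.1 rad), for 0.2 s.
At the end, for the whole second after the job is handed in: The knob is within 0.12 rad of the mark, the lock within 4 mm of its stop, the cap's rim within 2 mm of the seat, centred within 3 mm and upright within 0.1 rad, and the fingers still press it onto the seat with more than 4 N (all of step 3 and contact force between cap and seat above 4 N and contact force between the fingers and cap above 3 N); the arm keeps its last pose, push and grip.
It fails at once if the black tape is pushed more than 30 mm (distance of tape_black from where it was at the start of the episode above 0.03 m).
It fails at once if the connector is pushed more than 30 mm (distance of spare_connector from where it was at the start of the episode above 0.03 m).
It fails at once if the screwdriver is pushed more than 30 mm (distance of screwdriver from where it was at the start of the episode above 0.03 m).
It also fails if it takes over 58 s, if anything falls off the work surface, if the arm or the gripper's body presses on something with over 40 N, if the wrist force passes 120 N, or if a joint passes its speed limit or range.

## Working session

There is one attempt and no reset: what is moved stays moved. The work goes in short steps, Python scripts to look and compute and a shell command to move; the robot and the scene stay as the last step left them, time stands still between calls to the robot, and variables do not carry over. Pictures are saved under pics/ and viewed, at most 10 in all, crops included, and the job is handed in when it is done.

```bash
ls; mkdir -p pics; python3 - <<'E'
from bench import robot, camrig, monitor, close_job
import cv2,numpy as np
for n in("top","side"):
    s=camrig.snapshot(n);cv2.imwrite(f"pics/{n}0.png",s["color"]);print(n,s["fx"],s["fy"],s["cx"],s["cy"],np.round(s["extrinsics"],4).tolist())
o=monitor.get_obs();print(o)
E
```

```text
bench.py
nudge.py
pics
top 456.27553351674413 456.27553351674413 276.79626993207336 208.9558863278023 [[-0.0252, -0.9996, 0.0123, -0.0097], [-0.9831, 0.0226, -0.1817, 0.5728], [0.1813, -0.0167, -0.9833, 1.1108], [0.0, 0.0, 0.0, 1.0]]
side 418.9827855904007 418.9827855904007 276.7928970975523 213.8219833249565 [[0.9712, -0.2381, 0.0064, -0.5737], [-0.1476, -0.6225, -0.7686, 0.131], [0.187, 0.7455, -0.6397, 0.9794], [0.0, 0.0, 0.0, 1.0]]
{'time': 0.1, 'joint_positions': array([-1.36013417e+00,  8.78744242e-02,  1.37205772e+00, -4.39587815e-07,
        1.68361583e+00, -1.03094706e-01]), 'qvel': array([-0.00106155, -0.0024864 , -0.00450652, -0.00012003,  0.00017497,
        0.00057044]), 'joint_torque': array([ 1.76423488e-03, -3.41251695e+01, -3.03302014e+01,  7.20249675e-02,
        3.04647465e-02, -1.03638311e-04]), 'tool_pos': array([ 0.16964506, -0.52267294,  0.20444791]), 'ee_rot': array([-3.13964767e+00, -2.00791563e-04,  3.13756621e-01]), 'wrist_force': array([0.34623788, 0.4783463 , 0.60895067]), 'wrist_torque': array([-0.03574227, -0.0195593 ,  0.03046558]), 'finger_force': 0.0, 'width': 0.09374062505220239}
```

View pics/top0.png

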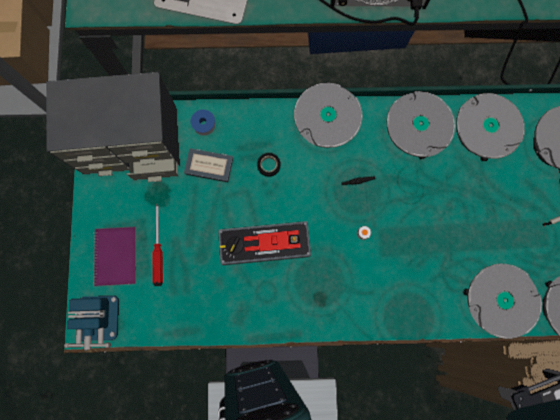

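View pics/side0.png

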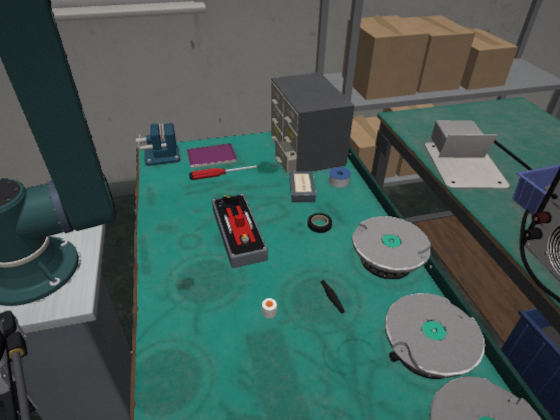

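The top view shows the driver at (265,243), with its knob to the left at about (232,245), the red lock at 245–300 and the stud at (294,239). The cap is at (365,232). The driver's y axis runs roughly along world +y. Next I'll enlarge the driver and measure.

```bash
cat > h.py <<'E'
import cv2,numpy as np
from bench import robot, camrig, monitor, close_job
def ray(s,u,v):
    E=np.array(s["extrinsics"]);R,t=E[:3,:3],E[:3,3]
    d=R.T@np.array([(u-s["cx"])/s["fx"],(v-s["cy"])/s["fy"],1]);return -R.T@t,d
def onz(s,u,v,z):
    c,d=ray(s,u,v);return c+d*(z-c[2])/d[2]
def proj(s,p):
    E=np.array(s["extrinsics"]);q=E[:3,:3]@p+E[:3,3];return s["fx"]*q[0]/q[2]+s["cx"],s["fy"]*q[1]/q[2]+s["cy"]
def cents(m,amin=3):
    n,_,st,c=cv2.connectedComponentsWithStats(m.astype(np.uint8));return [(int(st[i,4]),c[i].round(2).tolist(),st[i,:4].tolist()) for i in range(1,n) if st[i,4]>=amin]
E
python3 - <<'E'
from h import *
T=cv2.imread("pics/top0.png");S=cv2.imread("pics/side0.png")
a=cv2.resize(T[215:270,212:322],None,fx=7,fy=7,interpolation=cv2.INTER_CUBIC)
b=cv2.resize(S[185:275,205:280],None,fx=6,fy=6,interpolation=cv2.INTER_CUBIC)
cv2.imwrite("pics/t1.png",a);cv2.imwrite("pics/s1.png",b)
for im,(r0,r1,c0,c1) in((T,(210,275,205,385)),(S,(185,325,205,285))):
    h=cv2.cvtColor(im,cv2.COLOR_BGR2HSV).astype(int);H,Sa,V=h[...,0],h[...,1],h[...,2]
    ok=np.zeros(H.shape,bool);ok[r0:r1,c0:c1]=1
    print("yel",cents(ok&(H>20)&(H<36)&(Sa>120)&(V>90),1))
    print("red",cents(ok&((H<8)|(H>172))&(Sa>140)&(V>80),5))
    print("white",cents(ok&(Sa<50)&(V>170),5))
    print("orange",cents(ok&(H>5)&(H<20)&(Sa>120)&(V>150),2))
    print("nongreen",cents(ok&~((H>65)&(H<95)&(Sa>100)),100))
E
```

```text
yel [(1, [293.0, 236.0], [293, 236, 1, 1]), (15, [222.33, 246.07], [220, 245, 6, 3]), (12, [232.0, 247.5], [230, 245, 5, 6])]
red [(780, [272.24, 240.98], [244, 230, 57, 22])]
white [(68, [364.07, 231.85], [359, 226, 11, 12]), (7, [266.0, 231.0], [263, 231, 7, 1]), (7, [267.0, 252.0], [264, 252, 7, 1])]
orange [(24, [364.5, 231.92], [362, 230, 6, 5])]
nongreen [(3215, [263.91, 242.69], [218, 221, 93, 44]), (157, [363.68, 232.36], [357, 226, 14, 14])]
yel [(7, [226.71, 196.14], [224, 196, 6, 2])]
red [(539, [239.46, 224.91], [226, 206, 30, 39])]
white [(17, [247.76, 217.59], [245, 213, 6, 10]), (15, [227.27, 222.07], [225, 217, 5, 11]), (100, [268.95, 303.88], [262, 298, 15, 12])]
orange [(16, [244.5, 235.5], [243, 234, 4, 4]), (31, [268.94, 303.42], [266, 301, 7, 6])]
nongreen [(2647, [239.09, 230.57], [212, 194, 56, 74]), (290, [268.92, 307.75], [261, 298, 17, 21])]
```

View pics/t1.png

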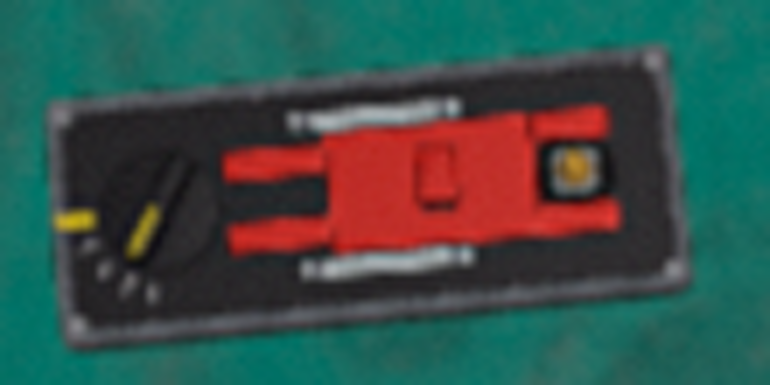

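View pics/s1.png

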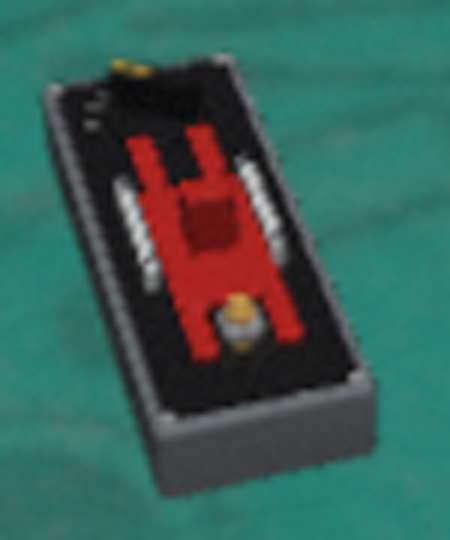

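Top crop: the box's top corners are at about (55,105), (660,52), (685,285) and (75,345). The mark is at (75,221), the knob bar runs from (182,160) to (135,255) with the yellow line at its lower left, and the stud is at (575,168). The side crop agrees.

```bash
cat > m.py <<'E'
from h import *
s=camrig.snapshot("top");sd=camrig.snapshot("side")
f=lambda p:((p[0]+.5)/7-.5+212,(p[1]+.5)/7-.5+215)
c=np.array([onz(s,*f(p),.04) for p in((55,103),(658,50),(686,286),(73,346))])
print(c.round(4));print("ctr",c.mean(0))
y=(c[0]+c[3]-c[1]-c[2])/2; x=(c[0]+c[1]-c[2]-c[3])/2;print("len",np.linalg.norm(y),np.linalg.norm(x))
a=np.arctan2(-y[0],y[1]);b=np.arctan2(x[1],x[0]);print("yaw",a,b)
fs=lambda p:((p[0]+.5)/6-.5+205,(p[1]+.5)/6-.5+185)
print("side corners",[onz(sd,*fs(p),.04).round(4) for p in((47,90),(232,58),(375,380),(158,425))])
mk=onz(s,222.33,246.07,.040);print("mark",mk)
st=onz(s,*f((575,166)),.064);print("stud top",st, "side",onz(sd,*fs((239,297)),.064))
k0=onz(s,*f((182,158)),.066);k1=onz(s,*f((134,258)),.066);print("bar",k0,k1,(k0+k1)/2,np.linalg.norm(k1-k0))
d=k1-k0;print("bar dir yaw",np.arctan2(-d[0],d[1]))
print("cap",onz(s,364.3,231.9,.03),onz(sd,268.95,303.6,.03))
E
python3 m.py
```

```text
[[ 0.5253  0.1241  0.04  ]
 [ 0.5397 -0.0967  0.04  ]
 [ 0.4531 -0.1036  0.04  ]
 [ 0.4369  0.1178  0.04  ]]
ctr [0.48875858 0.01038853 0.04      ]
len 0.22160961922097408 0.08768593910665021
yaw 0.06909250484473266 0.07544161622615433
side corners [array([0.4415, 0.1178, 0.04  ]), array([0.5262, 0.1222, 0.04  ]), array([ 0.5434, -0.0963,  0.04  ]), array([ 0.457, -0.101,  0.04 ])]
mark [0.48216233 0.1168135  0.04      ]
stud top [ 0.4948609  -0.06360543  0.064     ] side [ 0.49657409 -0.06272654  0.064     ]
bar [0.50080092 0.07615236 0.066     ] [0.46566753 0.09343584 0.066     ] [0.48323422 0.0847941  0.066     ] 0.03915448215313457
bar dir yaw 1.1136183893179683
cap [ 0.51110014 -0.2482182   0.03      ] [ 0.51291643 -0.24802901  0.03      ]
```

```bash
cat > d.py <<'E'
import sys;from h import *
# target x y z yaw -> remaining moves in present tool axes
X,Y,Z,W=map(float,sys.argv[1:5]);o=monitor.get_obs();p=o["tool_pos"];w=o["ee_rot"][2]
dx,dy=X-p[0],Y-p[1];dw=(W-w+np.pi)%(2*np.pi)-np.pi
print("t",o["time"],"p",p.round(4),"rot",o["ee_rot"].round(4),"q6",o["joint_positions"][5].round(3),"wid",round(o["width"],4),"F",o["wrist_force"].round(2),"ff",o["finger_force"])
print("move dx %.4f dy %.4f dz %.4f turn %.4f"%(np.cos(w)*dx+np.sin(w)*dy,np.sin(w)*dx-np.cos(w)*dy,p[2]-Z,-dw))
E
r='0.024 0.027 -0.0267 0 0'; python3 nudge.py '0.024 0.027 -0.0267 0 0;0.024 0.027 -0.0267 0 0;0.024 0.027 -0.0267 0 0;0.024 0.027 -0.0267 0 0;0.024 0.027 -0.0267 0 0;0.024 0.027 -0.0267 0 0;0.024 0.027 -0.0267 0 0;0.024 0.027 -0.0267 0 0;0.024 0.027 -0.0267 0 0;0.024 0.027 -0.0267 0 0;0.024 0.027 -0.0267 0 0;0.024 0.027 -0.0267 0 0;0.024 0.027 -0.0267 0 0;0.024 0.027 -0.0267 0 0;0.024 0.027 -0.0267 0 0;0.024 0.027 -0.0267 0 0;0.024 0.027 -0.0267 0 0;0.024 0.027 -0.0267 0 0'; python3 d.py .4838 .085 .054 2.684
```

```text
time: 1.7
tool_pos: [0.484, 0.086, 0.2053]
ee_rot: [3.141, -0.0, 0.314]
wrist_force: [0.7, -0.7, -0.2]
width: 0.0237
finger_force: 0.0
t 1.7 p [0.484  0.086  0.2053] rot [ 3.1413 -0.      0.3143] q6 1.317 wid 0.0237 F [ 0.72 -0.69 -0.16] ff 0.0
move dx -0.0005 dy 0.0009 dz 0.1513 turn -2.3697
```

```bash
python3 nudge.py '0.024 0 0 0 -0.12;0.024 0 0 0 -0.12;0.024 0 0 0 -0.12;0.024 0 0 0 -0.12;0.024 0 0 0 -0.12;0.024 0 0 0 -0.12;0.024 0 0 0 -0.12;0.024 0 0 0 -0.12;0.024 0 0 0 -0.12;0.024 0 0 0 -0.12;0.024 0 0 0 -0.12;0.024 0 0 0 -0.12;0.024 0 0 0 -0.12;0.024 0 0 0 -0.12;0.024 0 0 0 -0.12;0.024 0 0 0 -0.12;0.024 0 0 0 -0.12;0.024 0 0 0 -0.12;0.024 0 0 0 -0.12;0.024 0 0 0 -0.09'; python3 d.py .4838 .085 .054 2.684
```

```text
time: 3.37
tool_pos: [0.4835, 0.084, 0.2052]
ee_rot: [-3.141, -0.0, 2.689]
wrist_force: [0.5, 0.4, -0.2]
width: 0.0241
finger_force: 0.0
t 3.3667 p [0.4835 0.084  0.2052] rot [-3.1413e+00 -4.0000e-04  2.6893e+00] q6 -1.062 wid 0.0241 F [ 0.49  0.38 -0.15] ff 0.0
move dx 0.0002 dy 0.0010 dz 0.1512 turn 0.0053
```

```bash
python3 nudge.py '0.024 0 0.001 0.03 0;0.024 0 0 0.03 0;0.024 0 0 0.03 0;0.024 0 0 0.03 0;0.024 0 0 0.02 0;0.024 0 0 0.01 0;0.024 0 0 0 0;0 0 0 0 0;0 0 0 0 0;0 0 0 0 0;0 0 0 0 0'; python3 d.py .4838 .085 .054 2.684
```

```text
time: 4.28
tool_pos: [0.4862, 0.0861, 0.0575]
ee_rot: [3.137, 0.004, 2.684]
wrist_force: [2.2, 4.0, 0.6]
width: 0.0098
finger_force: 30.0
t 4.2833 p [0.4862 0.0861 0.0575] rot [3.137  0.0037 2.6839] q6 -1.055 wid 0.0098 F [2.24 3.99 0.62] ff 30.00280201435089
move dx 0.0017 dy -0.0020 dz 0.0035 turn -0.0001
```

```bash
python3 nudge.py '0 0 0 0 0.11;0 0 0 0 0.11;0 0 0 0 0.11;0 0 0 0 0.11;0 0 0 0 0.11;0 0 0 0 0.11;0 0 0 0 0.11;0 0 0 0 0.11;0 0 0 0 0.11;0 0 0 0 0.053;0 0 0 0 0;0 0 0 0 0'; python3 d.py .485 .086 .054 1.641
```

```text
time: 5.28
tool_pos: [0.487, 0.0866, 0.0575]
ee_rot: [3.134, -0.003, 1.641]
wrist_force: [3.7, 6.4, -1.0]
width: 0.0094
finger_force: 30.0
t 5.2833 p [0.487  0.0866 0.0575] rot [ 3.1341e+00 -2.9000e-03  1.6410e+00] q6 -0.012 wid 0.0094 F [ 3.71  6.44 -0.99] ff 30.00890851020813
move dx -0.0004 dy -0.0020 dz 0.0035 turn -0.0000
```

```bash
python3 nudge.py '0.024 0 0 0 0;0.024 0 0 0 0;0.024 0 0 0 0;0.04 0 0 -0.03 0;0.04 0 0 -0.03 0;0.04 0 0 -0.03 0;0.04 -0.04 0 -0.02 0;0.04 -0.04 0 0 0;0.04 -0.04 0 0 0;0.04 -0.04 0 0 0;0.04 -0.04 0 0 0;0.04 -0.04 0 0 0;0.04 -0.04 0 0 0;0.04 0 0 0 0'; python3 - <<'E'
from h import *
a=[]
for n in("top","side"):
    s=camrig.snapshot(n);cv2.imwrite(f"pics/{n}2.png",s["color"])
    c=s["color"][215:270,212:322] if n=="top" else s["color"][185:275,205:280]
    a.append(cv2.resize(c,(770,385) if n=="top" else (450,540),interpolation=cv2.INTER_CUBIC))
cv2.imwrite("pics/t2.png",a[0]);cv2.imwrite("pics/s2.png",a[1])
E
python3 d.py .487 .0858 .16 1.641
```

```text
time: 6.45
tool_pos: [0.5026, -0.1987, 0.1636]
ee_rot: [-3.14, 0.004, 1.633]
wrist_force: [-0.3, 0.5, -0.5]
width: 0.0401
finger_force: 0.0
t 6.55 p [ 0.5028 -0.1932  0.1637] rot [-3.1402e+00 -6.0000e-04  1.6372e+00] q6 -0.538 wid 0.0398 F [-0.51  1.28  0.48] ff 0.0
move dx 0.2795 dy 0.0028 dz 0.0037 turn -0.0038
```

View pics/t2.png

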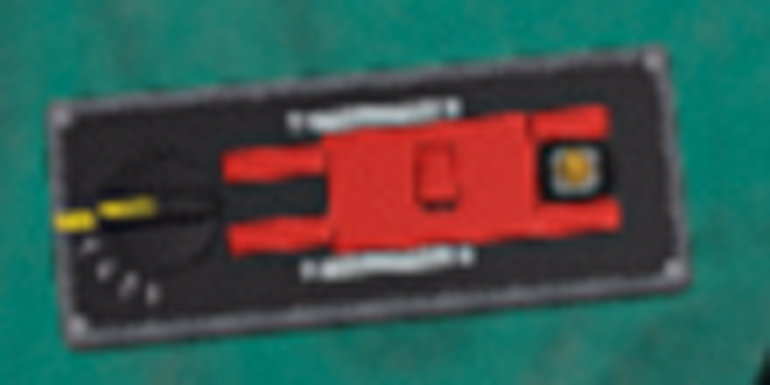

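The yellow line now lies at (100–155, 210–205), close to the row direction towards the mark at (75,221). I'll check that numerically and locate the tab.

```bash
python3 - <<'E'
from h import *
s=camrig.snapshot("top");sd=camrig.snapshot("side");im=s["color"]
h=cv2.cvtColor(im,cv2.COLOR_BGR2HSV).astype(int);H,S,V=h[...,0],h[...,1],h[...,2]
ok=np.zeros(H.shape,bool);ok[235:255,215:240]=1
m=ok&(H>18)&(H<38)&(S>110)&(V>80);print(cents(m,1));ys,xs=np.nonzero(m&(np.arange(560)>=225))
g=lambda x,y,z:onz(s,(x+.5)/7-.5+212,(y+.5)/7-.5+215,z).round(4)
P=np.array([onz(s,u,v,.066) for u,v in zip(xs,ys)]);c=P.mean(0);w=np.linalg.svd(P-c)[2][0];w=w*np.sign(w[1]);print("line c",c,"yaw",np.arctan2(-w[0],w[1]))
print("bar ends",g(98,211,.066),g(217,207,.066))
print("mark",g(75,221,.04),"tab top ctr",g(436,168,.081), "tab base edge",g(438,209,.052),"stud",g(575,166,.064))
print("fork tips",g(224,168,.0515),g(232,240,.0515),g(608,118,.0515),g(619,215,.0515))
E
```

```text
[(36, [226.47, 245.11], [220, 243, 14, 5])]
line c [0.48294171 0.09699895 0.066     ] yaw 0.18203104678646245
bar ends [0.4826 0.1061 0.066 ] [0.483  0.0639 0.066 ]
mark [0.482  0.1169 0.04  ] tab top ctr [ 0.4933 -0.0139  0.081 ] tab base edge [ 0.4819 -0.0145  0.052 ] stud [ 0.4949 -0.0636  0.064 ]
fork tips [0.4986 0.0621 0.0515] [0.4726 0.0596 0.0515] [ 0.5135 -0.0768  0.0515] [ 0.4783 -0.0795  0.0515]
```

```bash
python3 d.py .494 -.014 .057 1.643
```

```text
t 6.65 p [ 0.5032 -0.1911  0.164 ] rot [-3.1409e+00 -6.0000e-04  1.6409e+00] q6 -0.539 wid 0.04 F [-0.22  0.45  0.09] ff 0.0
move dx 0.1773 dy 0.0032 dz 0.1070 turn -0.0021
```

```bash
python3 nudge.py '0.045 0.035 0.003 0 0;0.045 0.035 0 0 0;0.045 0.035 0 0 0;0.045 0.035 0 0 0;0.045 0.037 0 0 0;0.045 0 0 0 0;0.045 0 0 0.03 0;0.045 0 0 0.03 0;0.045 0 0 0.03 0;0.045 0 0 0.017 0;0.045 0 0 0 0;0 0 0 0 0;0 0 0 0 0;0 0 0 0 0;0 0 0 0 0'; python3 d.py .494 -.014 .057 1.643
```

```text
time: 7.9
tool_pos: [0.4948, -0.0149, 0.0582]
ee_rot: [3.14, 0.001, 1.641]
wrist_force: [0.5, -0.0, 0.4]
width: 0.0218
finger_force: 0.0
t 7.9 p [ 0.4948 -0.0149  0.0582] rot [3.1397e+00 6.0000e-04 1.6412e+00] q6 -0.215 wid 0.0218 F [ 0.52 -0.02  0.35] ff 0.0
move dx 0.0009 dy -0.0007 dz 0.0012 turn -0.0018
```

Closing round the tab. I'll push +y, with about 4 mm over-travel.

```bash
python3 nudge.py '0 0 0 0 0;0 0 0 0 0;0 0.005 0 0 0;0 0.005 0 0 0;0 0.005 0 0 0;0 0.005 0 0 0;0 0.005 0 0 0;0 0.005 0 0 0;0 0.005 0 0 0;0 0 0 0 0;0 0 0 0 0;0 0 0 0 0'; python3 d.py .494 -.014 .057 1.643
```

```text
time: 8.9
tool_pos: [0.4919, 0.02, 0.0581]
ee_rot: [3.141, 0.001, 1.641]
wrist_force: [-2.6, -1.5, 5.9]
width: 0.0198
finger_force: 30.0
t 8.9 p [0.4919 0.02   0.0581] rot [3.1409e+00 7.0000e-04 1.6409e+00] q6 -0.144 wid 0.0198 F [-2.61 -1.55  5.92] ff 30.001712143421173
move dx -0.0341 dy -0.0002 dz 0.0011 turn -0.0021
```

```bash
python3 nudge.py '0 0.002 0 0 0;0 0.002 0 0 0;0 0 0 0 0;0 0 0 0 0'; python3 d.py .494 -.014 .057 1.643
```

```text
time: 9.23
tool_pos: [0.4919, 0.0202, 0.0582]
ee_rot: [3.141, 0.008, 1.64]
wrist_force: [-2.2, -10.1, 5.8]
width: 0.0197
finger_force: 30.0
t 9.2333 p [0.4919 0.0202 0.0582] rot [3.141  0.0084 1.6403] q6 -0.136 wid 0.0197 F [ -2.22 -10.09   5.79] ff 30.001273155212402
move dx -0.0343 dy -0.0002 dz 0.0012 turn -0.0027
```

```bash
python3 nudge.py '0.045 -0.003 0 0 0;0.045 0 0 0 0;0.045 0 0 0 0;0.06 0 0 -0.03 0;0.06 0 0 -0.03 0;0.06 0 0 -0.03 0;0.06 -0.03 0 0 0;0.06 -0.03 0 0 0;0.06 -0.03 0 0 0;0.06 -0.03 0 0 0;0.06 -0.03 0 0 0;0.06 -0.03 0 0 0;0.06 -0.03 0 0 0;0.06 -0.03 0 0 0;0.06 0 0 0 0;0.06 0 0 0 0;0.06 0 0 0 0'; python3 - <<'E'
from h import *
a=[]
for n in("top","side"):
    s=camrig.snapshot(n);c=s["color"][215:270,212:322] if n=="top" else s["color"][185:325,195:295]
    a.append(cv2.resize(c,(770,385) if n=="top" else (430,600),interpolation=cv2.INTER_CUBIC))
a[0]=cv2.resize(a[0],(370,185));a[0]=cv2.copyMakeBorder(a[0],0,415,0,0,cv2.BORDER_CONSTANT)
cv2.imwrite("pics/c3.png",np.hstack(a))
E
python3 d.py .513 -.248 .006 1.643
```

```text
time: 10.65
tool_pos: [0.5084, -0.2175, 0.1466]
ee_rot: [-3.141, -0.001, 1.641]
wrist_force: [-0.1, -0.2, 0.2]
width: 0.0598
finger_force: 0.0
t 10.75 p [ 0.5085 -0.217   0.147 ] rot [ 3.1416e+00 -7.0000e-04  1.6424e+00] q6 -0.578 wid 0.06 F [ 0.12 -0.42  0.8 ] ff 0.0
move dx -0.0312 dy 0.0023 dz 0.1410 turn -0.0006
```

View pics/c3.png

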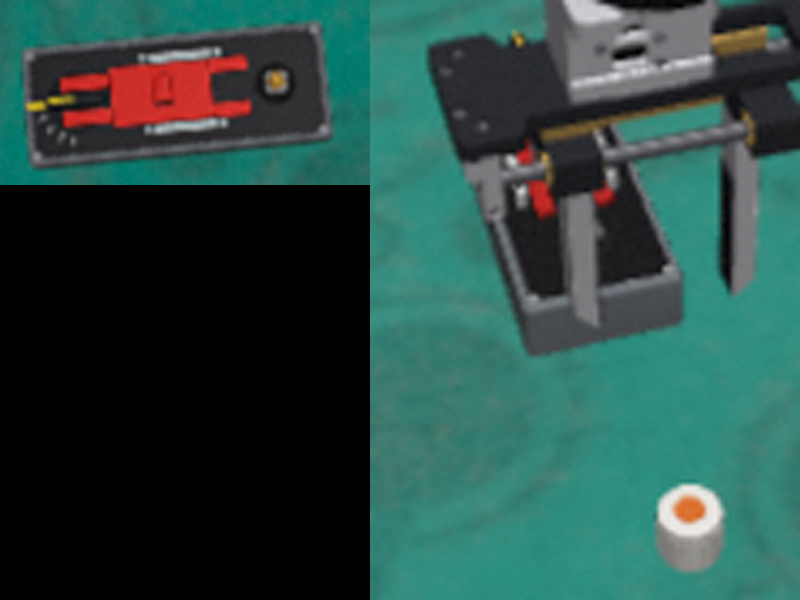

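In the picture the lock is home, its fork is round the knob bar, and the stud is uncovered. The cap still stands where it was. Grasp it next.

```bash
python3 nudge.py '0.06 -0.031 0.002 0 0;0.06 0 0 0.03 0;0.06 0 0 0.03 0;0.06 0 0 0.03 0;0.06 0 0 0.03 0;0.06 0 0 0.02 0;0.06 0 0 0 0;0.06 0 0 0 0;0 0 0 0 0;0 0 0 0 0;0 0 0 0 0;0 0 0 0 0;0 0 0 0 0;0 0 0 0 0'; python3 d.py .513 -.248 .006 1.643
```

```text
time: 11.92
tool_pos: [0.5133, -0.2496, 0.0084]
ee_rot: [3.14, 0.001, 1.641]
wrist_force: [0.6, 1.0, 4.0]
width: 0.0317
finger_force: 30.0
t 11.9167 p [ 0.5133 -0.2496  0.0084] rot [3.1397e+00 1.1000e-03 1.6406e+00] q6 -0.622 wid 0.0317 F [0.55 1.04 4.03] ff 30.001702085137367
move dx 0.0016 dy -0.0002 dz 0.0024 turn -0.0024
```

```bash
python3 nudge.py '0 0 0 -0.03 0;0 0 0 -0.03 0;0 0 0 -0.03 0;0 0.03 0 0 0;0 0.03 0 0 0;0 0.03 0 0 0;0 0.03 0 0 0;0 0.03 0 0 0;0 0.034 0 0 0;0 0 0 0 0;0 0 0 0 0;0 0 0 0 0'; python3 d.py .4977 -.0654 .0764 1.643; python3 - <<'E'
from h import *
s=camrig.snapshot("side");t=camrig.snapshot("top")
im=s["color"];p=monitor.get_obs()["tool_pos"];u,v=map(int,proj(s,p+[0,0,.02]));print(u,v,p)
h=cv2.cvtColor(im,cv2.COLOR_BGR2HSV).astype(int);H,S,V=h[...,0],h[...,1],h[...,2]
ok=np.zeros(H.shape,bool);ok[v-30:v+30,u-30:u+30]=1
print(cents(ok&(H>5)&(H<20)&(S>120)&(V>120),2))
z=p[2]-.0084+.03
for a,c,b in cents(ok&(H>5)&(H<20)&(S>120)&(V>120),2):print(a,onz(s,*c,z)-p)
r0,c0=v-50,u-66
cv2.imwrite("pics/s4.png",cv2.resize(im[r0:r0+100,c0:c0+133],None,fx=6,fy=6,interpolation=cv2.INTER_CUBIC));print(r0,c0)
E
```

```text
time: 12.92
tool_pos: [0.4997, -0.066, 0.0971]
ee_rot: [-3.141, 0.001, 1.641]
wrist_force: [0.2, -0.4, -0.4]
width: 0.032
finger_force: 30.0
t 12.9167 p [ 0.4997 -0.066   0.0971] rot [-3.1415e+00  8.0000e-04  1.6412e+00] q6 -0.314 wid 0.032 F [ 0.22 -0.45 -0.45] ff 29.99922852963209
move dx 0.0008 dy -0.0019 dz 0.0207 turn -0.0018
245 217 [ 0.499774   -0.06678043  0.09703059]
[(20, [244.5, 216.5], [242, 215, 6, 4]), (15, [244.6, 236.07], [243, 234, 4, 5])]
20 [-0.00085401  0.00278827  0.0216    ]
15 [-0.01240337 -0.0614218   0.0216    ]
167 179
```

View pics/s4.png

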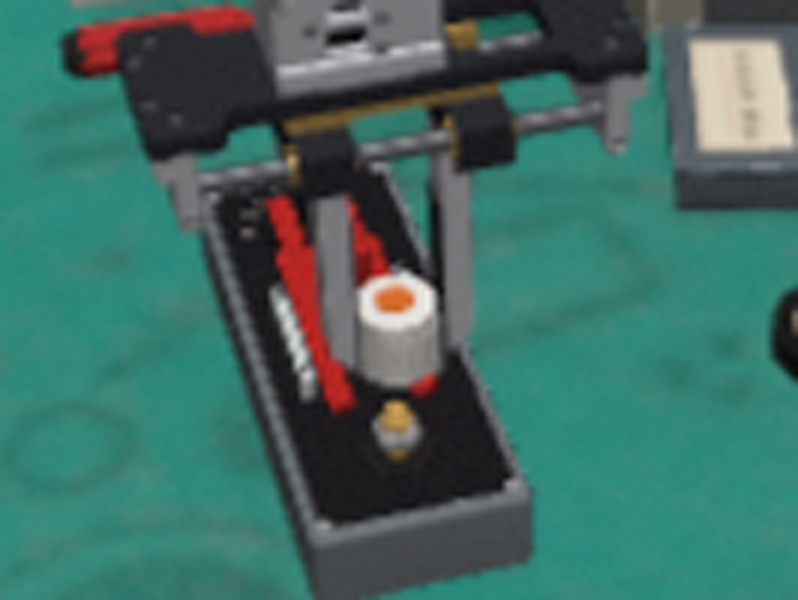

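The cap dot is at (395,299), directly above the stud tip at (397,412) once height is allowed for. A shift of about 1 mm in +x and -2 mm in y (tool axes) centres it.

```bash
python3 nudge.py '0 0.001 -0.002 0 0;0 0 0 0 0;0 0 0 0.01 0;0 0 0 0.01 0;0 0 0 0.005 0;0 0 0 0.005 0;0 0 0 0 0;0 0 0 0 0'; python3 d.py .4977 -.0657 .0504 1.643
```

```text
time: 13.68
tool_pos: [0.4973, -0.0647, 0.0664]
ee_rot: [-3.14, -0.0, 1.641]
wrist_force: [-0.8, 0.2, -0.5]
width: 0.0318
finger_force: 30.0
t 13.6833 p [ 0.4973 -0.0647  0.0664] rot [-3.1404e+00 -3.0000e-04  1.6408e+00] q6 -0.312 wid 0.0318 F [-0.76  0.18 -0.51] ff 29.999473616480827
move dx -0.0010 dy 0.0004 dz 0.0160 turn -0.0022
```

```bash
python3 nudge.py '0 0 0 0.002 0;0 0 0 0.002 0;0 0 0 0.002 0;0 0 0 0 0'; python3 nudge.py '0 0 0 0.002 0;0 0 0 0.002 0;0 0 0 0 0';python3 nudge.py '0 0 0 0.002 0;0 0 0 0.002 0;0 0 0 0 0'
```

```text
time: 14.02
tool_pos: [0.4981, -0.0649, 0.0623]
ee_rot: [3.14, 0.001, 1.641]
wrist_force: [-1.4, 0.0, 4.5]
width: 0.0321
finger_force: 30.0
time: 14.27
tool_pos: [0.4985, -0.065, 0.0592]
ee_rot: [3.139, 0.001, 1.641]
wrist_force: [-1.7, -0.6, 6.2]
width: 0.0319
finger_force: 30.0
time: 14.52
tool_pos: [0.4976, -0.0647, 0.052]
ee_rot: [3.141, 0.0, 1.641]
wrist_force: [1.9, -1.3, -4.9]
width: 0.0313
finger_force: 30.0
```

The force dropped, so the cap snapped over the balls. Now I'll press onto the seat.

```bash
python3 nudge.py '0 0 0 0.002 0;0 0 0 0.002 0;0 0 0 0 0;0 0 0 0 0'; python3 nudge.py '0 0 0 0.002 0;0 0 0 0 0;0 0 0 0 0'
```

```text
time: 14.85
tool_pos: [0.4975, -0.0648, 0.0504]
ee_rot: [-3.141, 0.0, 1.641]
wrist_force: [-3.6, -0.1, 6.0]
width: 0.0318
finger_force: 30.0
time: 15.1
tool_pos: [0.4975, -0.0648, 0.0503]
ee_rot: [-3.142, 0.0, 1.641]
wrist_force: [-6.8, 1.7, 15.3]
width: 0.0317
finger_force: 30.0
```

```bash
python3 nudge.py '0 0 0 0 0;0 0 0 0 0;0 0 0 0 0;0 0 0 0 0;0 0 0 0 0;0 0 0 0 0'; python3 - <<'E'
from h import *
im=camrig.snapshot("side")["color"]
cv2.imwrite("pics/s5.png",cv2.resize(im[180:280,190:310],None,fx=6,fy=6,interpolation=cv2.INTER_CUBIC))
E
```

```text
time: 15.6
tool_pos: [0.4976, -0.0648, 0.0503]
ee_rot: [3.141, 0.0, 1.641]
wrist_force: [-7.5, 2.1, 14.5]
width: 0.0318
finger_force: 30.0
```

View pics/s5.png

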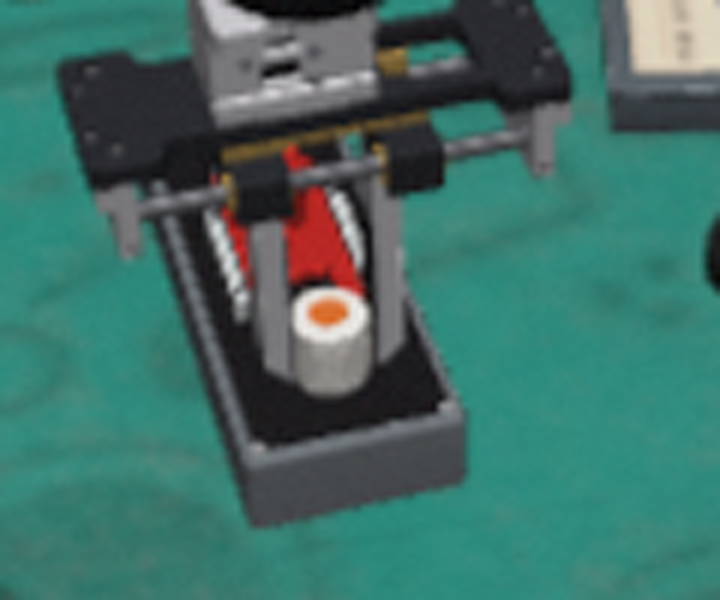

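The cap (330,340) is upright and down on the box, the fingers hold it, and the wrist reads a steady press of about 14.5 N. Handing in.

```bash
python3 -c "
from bench import robot, camrig, monitor, close_job
print(close_job())"
```

```text
the job is handed in; nothing more can be done
None
```

I handed the job in at about 15.7 s with the knob at the mark, the lock at its stop, and the cap snapped down on its seat with the gripper still pressing at about 14.5 N; the verdict was not shown to me.

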